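Hold the hidden bolt head behind the bracket

TASK

Slide the blue bracket sideways along its plate from the yellow outline to the green outline, holding or pushing it by its own body, keeping it down on the plate and leaving the bolt alone until the bracket stands squarely on the green outline. Then reach down into the narrow gap behind the bracket, grip the slowly turning bolt head between the fingers so that it stops turning, and finish while still holding it, with the bracket still on the green outline. Leave the ring gauge, the vee block and the micrometer where they are.

Things in the scene. Friction and masses are not known exactly. Their poses are not given: they have to be found in the camera images.
- slide_plate: Fixed aluminium plate on the desk, 200 (x) x 350 (y) x 8 mm, its top 8 mm above the desk. Origin: centre of its underside, x points to its rear. A dark fence 56 mm high and 12 mm thick stands on it along its whole length, its front face 67 mm behind the centre line (+x); the bracket slides in front of the fence.
- green_mark: Painted green outline on the plate, 94 (x) x 104 (y) mm outside, lines 6 mm wide, flat: the place to slide the bracket to. Origin: its centre at plate-top height; axes parallel to the plate's. It lies 150 mm along y from the yellow outline, on either side.
- yellow_mark: Painted yellow outline of the same size, where the bracket stands at first (roughly). Origin: its centre at plate-top height.
- bracket: Loose blue angle bracket, 0.7 to 0.95 kg with bolt and driver. Origin: centre of the underside of its foot, 80 (x) x 90 (y) x 10 mm; axes parallel to the outline's when square. On the foot, in front of its upright plate: nut, black spring driver with an orange band (34 mm across, up to 75 mm above the underside); a slanted strut at either side. Under the foot a slippery white pad (friction about 0.2); pushed hard at the top it would tip.
- upright_top (a point): Middle of the top edge of the bracket's upright plate, 34 mm behind (+x) and 100 mm above the bracket's origin. The plate is 12 mm thick (x +28 to +40 mm) and 90 mm wide and can be gripped from above across the 12 mm by its top 20 mm. On an outline, 62 mm stay free between it and the fence.
- bolt_head (a point): Centre of the steel hexagon bolt head hidden behind the upright plate: 24 mm across flats, 28 mm across corners, 16 mm thick along x. At x +68, y 0, z +58 mm from the bracket's origin: it stands 20 to 36 mm behind the upright plate's rear face, on a shank 16 mm across. The bolt axis is level, along the bracket's x.
- bolt (a joint): Bolt angle about the bracket's x axis, rad. The spring driver turns nut and bolt with about 0.06 N m, slowly upward at about 0.15 rad/s, until the head is held; starts between 0 and 1. At 0 and every multiple of 1.047 two flats are upright, facing the bracket's +y and -y sides.
- ring_gauge: Bystander: steel ring gauge, 47 mm across, 18 mm high, on the desk to the right of the plate. Origin: centre of its underside.
- vee_block: Bystander: grey steel vee block, 38 x 62 x 42 mm, on the desk to the left of the plate. Origin: centre of its underside.
- micrometer: Bystander: outside micrometer lying flat, 59 x 134 x 17 mm, on the desk in front of the plate. Origin: centre of its underside.
Mind the look-alikes: they are no part of the job. Leave any turquoise look-alike of the bracket alone.

How it is judged:
By the outcome, as a careful person would: the job done as asked, in the order asked, and still so for the second after the job is handed in, while the arm keeps its last pose, push and grip.
It also fails if it takes over 45 s, if anything falls off the work surface, if the arm or the gripper's body presses on something with over 40 N, if the wrist force passes 120 N, or if a joint passes its speed limit or range.

ROBOT

A 6-joint arm with a two-finger parallel gripper is mounted at the origin on a cart in front of the work surface, level with it; the furniture and walls round the work are solid. World frame = base frame: x ahead of the robot, y to its left, z up, the work surface at z = 0. Lengths are in m, angles in degrees, forces in N, time in s.
With the tool pointing down it reaches from about 0.325 to 0.775 m from the base axis. Payload 5.5 kg.
Tool frame: the origin (TCP) lies midway between the tips of the shut fingers; the grasp point (between the pads) lies 19 mm behind it; z points along the fingers, y is the line along which they close (so a half turn about z gives the same grasp; the last joint's range is limited). The gripper opens to 88 mm and grips with 3 to 60 N. Pads are 20 mm wide; open, the fingers measure 115 mm over their backs; the gripper's body (75 mm by 178 mm) begins 61 mm behind the grasp point.
Start: joints at [61.324, 5.22, 70.514, -0, 104.267, -3.249], TCP at [0.258, 0.542, 0.223] pointing down, gripper open.
Joint ranges: [-164.24, 164.24], [-49.07, 125.15], [9.68, 141.18], [-86.29, 266.29], [3.28, 154.24], [-151.56, 151.56]. Speed limits (degrees/s): [147.25, 147.25, 172.46, 180, 180, 180].

INTERFACE

Orientations are given as a 3x3 rotation matrix whose columns are the frame's x, y, z axes.
In Python, from bench import sensors, viewer, arm gives the robot as it stands.
- The arm moves only by the tool drive_tool, never from a script. Its argument "increments" is a list of rows, each a list of 3 entries, a list of its own where there are three numbers: the finger opening in mm, from 0 to 87.8, then the shift along the world's x, y, z in mm, then the turn, a rotation vector about the world's x, y, z in rad. In form: [[gripper, [x, y, z], [wx, wy, wz]], ...]. A call has 1 to 12 rows; each row shifts and turns the commanded pose from where the row before left it; what a row does not reach is not made up. A row lasts 1/10 s, in which the tool goes at most 50 mm and 8.59 degrees, less where a joint would pass 70% of its speed; a pose out of reach is approached as far as the arm can. A call is refused whole if a number of a shift passes 50 or a number of a turn 0.15, either way. A call with a gripper value outside its range is refused whole. The fingers move at their own pace and stop on an object; the grip force is fixed at half the most. Time passes only in rows, so rows that do not move let the fingers close. It gives the time, the measured TCP pose, the force, the opening and the grip force at its end, in the units of the state.
- sensors.read_state(): the state, without advancing time (a new reading comes with each control period).
- viewer.grab_frame(name): name is "side" or "top" or "wrist"; returns a dict with "image" (400x640x3 uint8, blue, green, red), "vfov" (degrees; the focal length in pixels is half the picture's height over the tangent of half this angle, whatever the lens; pixels are square), "cx", "cy" (the principal point, pixels), "R" (3x3) and "t" (3): a world point X has camera coordinates R X + t; the wrist camera has in their place "hand_eye" (4x4, takes a point from camera to tool coordinates, whose origin is the TCP and whose axes are the flange's). Camera axes: x right, y down, z forward; pixel columns grow to the right and rows downward; lengths in m; the calibration is good to about 2 mm. A picture is of the moment at which its call begins: read the wrist's pose just before it. There is no depth.
- arm.hand_in(): hands the job in; it is judged then, once.
The state is a dict: "clock": time; "joint_pos": joint angles; "qd": joint speeds; "effort": joint torques, N m; "tool_pos": TCP position; "ee_rot": TCP orientation; "ft_force": force on the tool from outside, world axes, zero at the start; "ft_torque": the same for the moment, N m; "finger_gap": finger opening in m; "grasp_force": force on a finger pad.
Only numpy, scipy, OpenCV 4.12 (cv2) and the standard library are available. Lean on these libraries where they do the work, as an engineer would, in place of code of your own. Each camera call takes 0.05 s, during which the arm holds its last target. There are 200 camera calls.

## Working session

There is one attempt and no reset: what is moved stays moved. The work goes in short steps, Python scripts to look and compute and a tool call to move; the robot and the scene stay as the last step left them, time stands still between calls to the robot, and variables do not carry over. Pictures are saved under pics/ and viewed, at most 13 in all, crops included, and the job is handed in when it is done.

Besides the shell and the picture viewer there is one more tool, called by a JSON object that holds its "op" and its "data", one argument or row to a line. drive_tool: Moves the arm, as the interface text tells. Its arguments: {"type":"object","properties":{"increments":{"type":"array","items":{"type":"array"}}},"required":["increments"]}

```bash
mkdir -p pics
cat > h.py <<'E'
import numpy as np, cv2
from bench import sensors, viewer, arm
def K(f):
    h=f["image"].shape[0]; return h/2/np.tan(np.radians(f["vfov"])/2)
def cam(f,s=None):
    if "R" in f: 
        R=np.array(f["R"]);t=np.array(f["t"]); return R.T, -R.T@t
    H=np.array(f["hand_eye"]); Rt=np.array(s["ee_rot"]); p=np.array(s["tool_pos"])
    return Rt@H[:3,:3], Rt@H[:3,3]+p
def ray(f,u,v,s=None):
    Rc,c=cam(f,s); k=K(f); d=Rc@np.array([(u-f["cx"])/k,(v-f["cy"])/k,1]); return c,d/np.linalg.norm(d)
def onz(f,u,v,z,s=None):
    c,d=ray(f,u,v,s); return c+d*(z-c[2])/d[2]
def proj(f,X,s=None):
    Rc,c=cam(f,s); q=Rc.T@(np.array(X)-c); k=K(f); return np.array([f["cx"]+k*q[0]/q[2], f["cy"]+k*q[1]/q[2]])
E
python3 - <<'E'
from h import *
s=sensors.read_state(); print(s)
ims=[]
for n in("top","side"):
    f=viewer.grab_frame(n); np.save(f"pics/{n}0.npy",f,allow_pickle=True); ims.append(f["image"]); cv2.imwrite(f"pics/{n}0.png",f["image"]); print({k:v for k,v in f.items() if k!="image"})
E
```

```text
{'clock': 0.0, 'joint_pos': array([ 6.13265583e+01,  5.26362776e+00,  7.05797461e+01, -8.58606883e-04,
        1.04267359e+02, -3.24776389e+00]), 'qd': array([ 0.04425292,  0.08160457,  0.07653656, -0.05889984,  0.03007274,
       -0.06231144]), 'effort': array([ 1.07976408e-03, -4.46443069e+01, -4.06458592e+01,  7.00633158e-02,
        2.88502680e-02, -1.90541109e-04]), 'tool_pos': array([0.25746165, 0.54163104, 0.22152249]), 'ee_rot': array([[-9.03141347e-01,  4.29342371e-01, -9.14574766e-04],
       [ 4.29343335e-01,  9.03139747e-01, -1.70261326e-03],
       [ 9.49848087e-05, -1.93036701e-03, -9.99998132e-01]]), 'ft_force': array([ 0.7937321 , -0.4564982 ,  0.09116613]), 'ft_torque': array([ 0.01617921,  0.02116608, -0.01490078]), 'grasp_force': 0.0, 'finger_gap': 0.08796904860134767}
{'vfov': 48.18368923269801, 'cx': 331.0834648341782, 'cy': 195.27473765446132, 'R': array([[ 0.00886678, -0.99989885,  0.01112054],
       [-0.98936023, -0.01038725, -0.14511527],
       [ 0.1452161 , -0.00971552, -0.98935226]]), 't': array([0.01417728, 0.50296061, 1.15465747])}
{'vfov': 52.068030500006365, 'cx': 315.50306320405525, 'cy': 202.50956141539518, 'R': array([[ 0.98550297, -0.16956272,  0.0056896 ],
       [-0.06096963, -0.38525392, -0.92079429],
       [ 0.15832433,  0.90709861, -0.39000706]]), 't': array([-0.48343452,  0.12552556,  0.81888129])}
```

View pics/top0.png

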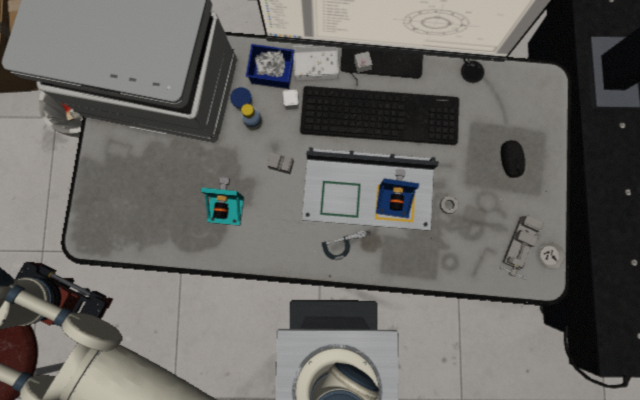

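View pics/side0.png

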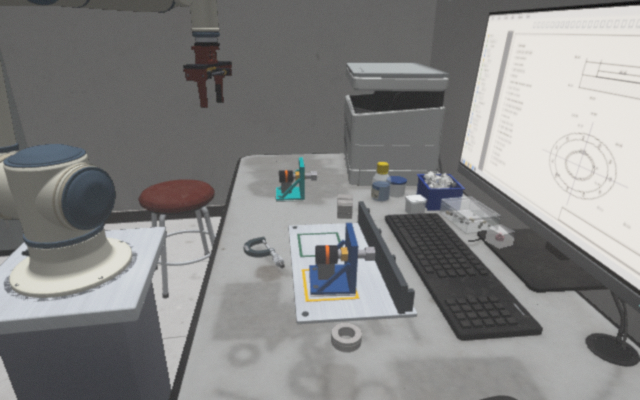

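The blue bracket at top-view px (397,200), on the yellow outline, fits. The turquoise one at (222,207) is the look-alike. The green outline is at (340,199), on the +y side. I'll measure these and make an enlarged crop.

```bash
cat > meas.py <<'E'
from h import *
def mask(im,name):
    hsv=cv2.cvtColor(im,cv2.COLOR_BGR2HSV)
    lo,hi={'green':((65,90,40),(85,255,200)),'yellow':((18,120,120),(32,255,255)),'blue':((105,120,40),(125,255,255))}[name]
    return cv2.inRange(hsv,lo,hi)
E
python3 - <<'E'
from meas import *
f=np.load("pics/top0.npy",allow_pickle=True).item(); g=np.load("pics/side0.npy",allow_pickle=True).item()
for nm,F in(("top",f),("side",g)):
  for c in('green','yellow','blue'):
    m=mask(F["image"],c)
    r=(290,150,450,240) if nm=="top" else (280,215,420,320)
    m2=np.zeros_like(m); m2[r[1]:r[3],r[0]:r[2]]=m[r[1]:r[3],r[0]:r[2]]
    p=np.argwhere(m2)[:,::-1].astype(np.float32)
    if c=='blue':
        print(nm,c,len(p),p.min(0),p.max(0)); continue
    q=np.array([onz(F,u,v,.008) for u,v in p])[:,:2].astype(np.float32)
    rr=cv2.minAreaRect(q*1000); print(nm,c,len(p),rr)
# plate corners via bright mask
a=cv2.resize(f["image"][145:240,290:450],None,fx=5,fy=5,interpolation=cv2.INTER_CUBIC); cv2.imwrite("pics/crop.png",a)
E
```

```text
top green 20 ((498.1111755371094, -6.271602630615234), (97.30360412597656, 89.11502838134766), 85.50198364257812)
top yellow 159 ((487.1090087890625, -155.3882598876953), (102.44575500488281, 92.72716522216797), 85.9805908203125)
top blue 751 [377. 179.] [417. 216.]Traceback (most recent call last):
  File "<stdin>", line 11, in <module>
IndexError: too many indices for array: array is 1-dimensional, but 2 were indexed
```

```bash
sed -i "s/((65,90,40),(85,255,200))/((60,60,30),(90,255,220))/" meas.py
python3 - <<'E'
from meas import *
f=np.load("pics/top0.npy",allow_pickle=True).item(); g=np.load("pics/side0.npy",allow_pickle=True).item()
for nm,F in(("top",f),("side",g)):
  for c in('green','yellow'):
    m=mask(F["image"],c)
    r=(290,150,450,240) if nm=="top" else (280,215,420,320)
    m2=np.zeros_like(m); m2[r[1]:r[3],r[0]:r[2]]=m[r[1]:r[3],r[0]:r[2]]
    p=np.argwhere(m2)[:,::-1].astype(np.float32)
    if len(p)<5: print(nm,c,len(p)); continue
    q=np.array([onz(F,u,v,.008) for u,v in p])[:,:2].astype(np.float32)
    print(nm,c,len(p),cv2.minAreaRect(q*1000))
a=cv2.resize(f["image"][150:230,310:440],None,fx=4,fy=4,interpolation=cv2.INTER_CUBIC)
b=cv2.resize(g["image"][215:325,280:420],None,fx=3,fy=3,interpolation=cv2.INTER_CUBIC)[:320,:270+0]
b=cv2.resize(g["image"][215:325,280:420],(270,212)); b=cv2.copyMakeBorder(b,0,320-212,0,0,cv2.BORDER_CONSTANT)
cv2.imwrite("pics/crop.png",np.hstack([a,b]))
E
```

```text
top green 180 ((498.1654968261719, -5.604175567626953), (101.29165649414062, 91.89318084716797), 85.78498840332031)
top yellow 159 ((487.1090087890625, -155.3882598876953), (102.44575500488281, 92.72716522216797), 85.9805908203125)
side green 35 ((498.3898620605469, -3.471820831298828), (89.58871459960938, 91.80423736572266), 87.3713150024414)
side yellow 176 ((492.86083984375, -115.57518768310547), (179.76290893554688, 95.71688079833984), 83.21731567382812)
```

View pics/crop.png

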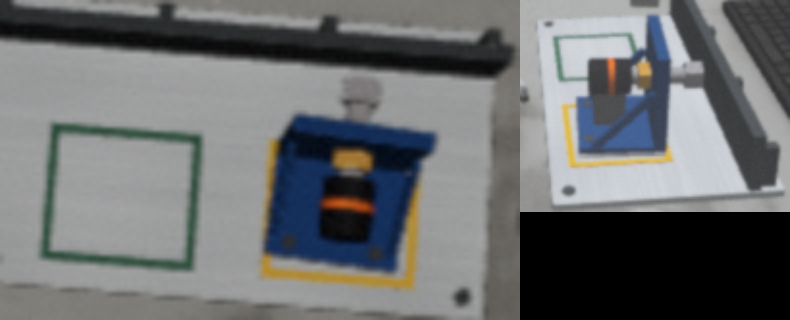

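The crop confirms it: the blue bracket stands on yellow, with the bolt head behind its upright plate. It is slightly off-centre and turned a little clockwise. I'm moving above it.

{"op": "drive_tool", "data": {
  "increments": [
    [87, [17, -46, 1], [0, 0, -0.1]],
    [87, [17, -46, 1], [0, 0, -0.1]],
    [87, [17, -46, 1], [0, 0, -0.1]],
    [87, [17, -46, 1], [0, 0, -0.1]],
    [87, [17, -46, 1], [0, 0, -0.1]],
    [87, [17, -46, 1], [0, 0, -0.1]],
    [87, [17, -46, 1], [0, 0, -0.1]],
    [87, [17, -46, 1], [0, 0, -0.1]],
    [87, [17, -46, 1], [0, 0, -0.1]],
    [87, [17, -46, 1], [0, 0, -0.1]],
    [87, [17, -46, 1], [0, 0, -0.1]],
    [87, [17, -46, 1], [0, 0, -0.1]]
  ]
}}

```text
clock: 1.3
tool_pos: [0.4618, -0.0121, 0.2345]
ee_rot: [[0.077, 0.997, 0.0], [0.997, -0.077, 0.0], [0.0, 0.0, -1.0]]
ft_force: [1.1, 0.6, -0.3]
finger_gap: 0.0868
grasp_force: 0.0
```

{"op": "drive_tool", "data": {
  "increments": [
    [87, [19, -48, 2], [0, 0, 0]],
    [87, [19, -48, 2], [0, 0, 0]],
    [87, [19, -48, 2], [0, 0, 0]],
    [87, [0, 0, 0], [0, 0, 0]]
  ]
}}

```text
clock: 1.7
tool_pos: [0.5172, -0.1545, 0.2379]
ee_rot: [[0.079, 0.997, -0.004], [0.997, -0.079, -0.0], [-0.001, -0.004, -1.0]]
ft_force: [-0.7, 0.6, 0.2]
finger_gap: 0.0871
grasp_force: 0.0
```

Run:
```python
from meas import *
s=sensors.read_state(); f=viewer.grab_frame("wrist"); np.save("pics/w1.npy",[s,f],allow_pickle=True)
cv2.imwrite("pics/w1.png",f["image"]); print(s["tool_pos"],s["ee_rot"],s["joint_pos"],f["hand_eye"],s["clock"])
print("green c",proj(f,[.498,-.0056,.008],s),"uptop",proj(f,[.52,-.157,.108],s))
```

```text
[ 0.51722395 -0.15453914  0.23791423] [[ 7.89041156e-02  9.96875263e-01 -3.72164183e-03]
 [ 9.96881949e-01 -7.89062485e-02 -4.29545586e-04]
 [-7.21864164e-04 -3.67614465e-03 -9.99992982e-01]] [-2.01838325e+01 -3.67686129e+00  7.79385313e+01 -1.00533504e-01
  1.05929955e+02 -1.56856092e+01] [[-6.75540674e-04 -9.58530520e-01 -2.84989099e-01  7.90062218e-02]
 [ 9.99998959e-01 -2.84186034e-04 -1.41457686e-03  3.72004472e-04]
 [ 1.27492517e-03 -2.84989758e-01  9.58529714e-01 -1.62197118e-01]
 [ 0.00000000e+00  0.00000000e+00  0.00000000e+00  1.00000000e+00]] 1.7
green c [295.27520584  52.16988187] uptop [322.98064313 190.78849434]
```

View pics/w1.png

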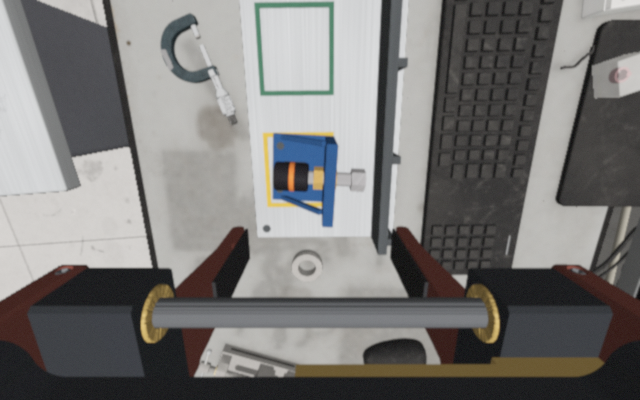

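Wrist view: the upright's top strip spans about (323–337, 138–226), the bolt head is at (358,180), the green outline runs from (257,3) to (333,95), and the yellow outline starts at (266,132). I'll compute the bracket pose from the strip's rear edge.

```bash
cat >> meas.py <<'E'
def rect_on(f,s,c,box,z=.008):
    m=mask(f["image"],c); m2=np.zeros_like(m); x0,y0,x1,y1=box; m2[y0:y1,x0:x1]=m[y0:y1,x0:x1]
    p=np.argwhere(m2)[:,::-1]; q=np.array([onz(f,u,v,z,s)[:2]*1000 for u,v in p],np.float32)
    return cv2.minAreaRect(q)
def upright(f,s,box):
    """pose of bracket origin from rear top edge (rightmost blue pixel per row)"""
    m=mask(f["image"],'blue'); x0,y0,x1,y1=box; m=m[y0:y1,x0:x1]
    rows=[(x0+np.where(r)[0].max()+.5,y0+i) for i,r in enumerate(m) if r.sum()>2]
    P=np.array([onz(f,u,v,.108,s)[:2]*1000 for u,v in rows])
    vx,vy,cx,cy=cv2.fitLine(P.astype(np.float32),cv2.DIST_HUBER,0,.01,.01).ravel()
    d=np.array([vx,vy]); d*=np.sign(vy); c0=np.array([cx,cy]); t=(P-c0)@d
    mid=c0+d*(t.min()+t.max())/2; n=np.array([d[1],-d[0]]) # bracket +x
    return dict(top=mid-6*n,origin=mid-40*n,yaw=np.degrees(np.arctan2(-d[0],d[1])),len=t.max()-t.min(),res=np.abs((P-c0)@n).mean())
E
python3 - <<'E'
from meas import *
s,f=np.load("pics/w1.npy",allow_pickle=True)
print(rect_on(f,s,'green',(245,0,345,100)),rect_on(f,s,'yellow',(255,125,345,215)))
print(upright(f,s,(262,120,345,235)))
m=mask(f["image"],'blue'); 
for y in(130,140,160,180,200,210,225): print(y,np.where(m[y,250:350])[0]+250)
E
```

```text
((497.8270263671875, -3.326335906982422), (101.76350402832031, 91.22871398925781), 86.01828002929688) ((486.97747802734375, -153.7281494140625), (102.0986099243164, 91.22496795654297), 85.45694732666016)
{'top': array([ 526.16745844, -148.88964391]), 'origin': array([ 492.45072928, -144.50990534]), 'yaw': np.float32(-7.4011703), 'len': np.float64(93.62998327338263), 'res': np.float64(1.3850203952460702)}
130 []
140 [274 275 276 277 278 279 280 281 282 283 284 285 286 287 288 289 290 291
 292 293 294 295 296 297 298 299 300 301 302 303 304 305 306 307 308 309
 310 311 312 313 314 315 316 317 318 319 320 321 322 323 324 325 326 327
 328 329 330 331 332 333]
160 [274 275 276 277 278 279 280 281 282 283 284 285 286 287 288 289 290 291
 292 293 294 295 296 297 298 299 300 301 302 303 304 305 306 307 308 309
 310 311 312 313 314 315 316 317 318 319 320 321 322 323 324 325 326 327
 328 329 330 331 332 333 334 335]
180 [325 326 327 328 329 330 331 332 333 334]
200 [287 288 289 290 291 292 293 294 295 296 297 298 299 300 321 322 323 324
 325 326 327 328 329 330 331 332]
210 [312 313 314 315 316 317 318 319 320 321 322 323 324 325 326 327 328 329
 330 331 332]
225 [324 325 326 327 328 329 330 331]
```

Run:
```python
from meas import *
s,f=np.load("pics/w1.npy",allow_pickle=True)
r=upright(f,s,(262,146,345,235)); print(r)
d=np.array([np.sin(-np.radians(r['yaw'])),np.cos(np.radians(r['yaw']))])
n=np.array([d[1],-d[0]])
lowend=r['top']-d*r['len']/2; top=lowend+45*d; print("top",top,"origin",top-34*n)
```

```text
{'top': array([ 525.62941926, -153.09881691]), 'origin': array([ 491.92679112, -148.61184011]), 'yaw': np.float32(-7.58344), 'len': np.float64(85.1034284632315), 'res': np.float64(0.24987278291297757)}
top [ 525.95251935 -150.6719439 ] origin [ 492.24989407 -146.18496776]
```

{"op": "drive_tool", "data": {
  "increments": [
    [50, [8, 4, -30], [0, 0, -0.054]],
    [50, [0, 0, -40], [0, 0, 0]],
    [50, [0, 0, -30], [0, 0, 0]],
    [50, [0, 0, 0], [0, 0, 0]],
    [50, [0, 0, 0], [0, 0, 0]]
  ]
}}

```text
clock: 2.25
tool_pos: [0.5246, -0.1445, 0.1411]
ee_rot: [[0.126, 0.992, -0.0], [0.992, -0.126, 0.0], [0.0, -0.0, -1.0]]
ft_force: [0.4, 0.1, 0.4]
finger_gap: 0.0515
grasp_force: 0.0
```

Run:
```python
from meas import *
s=sensors.read_state(); f=viewer.grab_frame("wrist"); np.save("pics/w2.npy",[s,f],allow_pickle=True)
print(s["tool_pos"],np.degrees(np.arctan2(s["ee_rot"][1,1],s["ee_rot"][0,1])),s["ft_force"])
m=mask(f["image"],'blue')
p=np.argwhere(m)[:,::-1]; print(p.min(0),p.max(0), proj(f,[.526,-.1507,.108],s),proj(f,[.526-.006,-.106,.108],s))
cv2.imwrite("pics/w2.png",f["image"])
```

```text
[ 0.52455917 -0.14450387  0.14109688] -7.212993934803287 [0.37471945 0.14948068 0.39853648]
[251 156] [332 287] [322.63512059 231.3653252 ] [305.94730561 172.75304212]
```

View pics/w2.png

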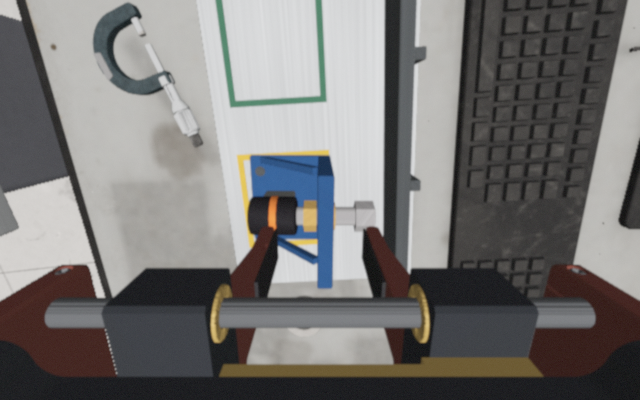

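Strip seen from (325,157) to (326,287), centred between the fingers. I'll check its numbers.

Run:
```python
from meas import *
s,f=np.load("pics/w2.npy",allow_pickle=True)
for r0 in (156,170): print(upright(f,s,(240,r0,345,292)))
for p in((318,157),(331,157),(318,287),(332,287)): print(onz(f,*p,.108,s)*1000)
s=sensors.read_state(); print(s["tool_pos"],s["clock"])
```

```text
{'top': array([ 527.30640505, -146.59483723]), 'origin': array([ 493.57000064, -142.36932168]), 'yaw': np.float32(-7.1391706), 'len': np.float64(101.92388567603956), 'res': np.float64(0.7760440086165289)}
{'top': array([ 526.70585923, -151.40245433]), 'origin': array([ 492.97229151, -147.1543342 ]), 'yaw': np.float32(-7.1775627), 'len': np.float64(92.22776074072178), 'res': np.float64(0.19600755036825032)}
[529.60352334 -96.2751819  108.        ]
[538.3259948 -97.3828609 108.       ]
[ 516.67092468 -196.61498003  108.        ]
[ 527.44666091 -197.97424404  108.        ]
[ 0.52532201 -0.14493134  0.14259304] 2.3
```

{"op": "drive_tool", "data": {
  "increments": [
    [50, [1, -6, -25], [0, 0, 0]],
    [50, [0, 0, -27], [0, 0, 0]],
    [50, [0, 0, 0], [0, 0, 0]],
    [20, [0, 0, 0], [0, 0, 0]],
    [5, [0, 0, 0], [0, 0, 0]],
    [5, [0, 0, 0], [0, 0, 0]],
    [5, [0, 0, 0], [0, 0, 0]]
  ]
}}

```text
clock: 3.0
tool_pos: [0.5265, -0.1516, 0.0899]
ee_rot: [[0.127, 0.992, 0.002], [0.992, -0.127, -0.001], [-0.0, 0.002, -1.0]]
ft_force: [-0.2, -0.5, 0.2]
finger_gap: 0.0215
grasp_force: 0.0
```

{"op": "drive_tool", "data": {
  "increments": [
    [5, [0, 0, 0], [0, 0, 0]],
    [5, [0, 0, 0], [0, 0, 0]],
    [5, [0, 0, 0], [0, 0, 0]]
  ]
}}

```text
clock: 3.3
tool_pos: [0.5264, -0.1516, 0.0892]
ee_rot: [[0.127, 0.992, 0.002], [0.992, -0.127, -0.0], [-0.0, 0.002, -1.0]]
ft_force: [1.8, 0.1, 2.4]
finger_gap: 0.0118
grasp_force: 30.0
```

Run:
```python
from meas import *
s=sensors.read_state(); print(s["tool_pos"],s["ft_force"],s["ft_torque"],s["finger_gap"],s["grasp_force"],np.degrees(np.arctan2(s["ee_rot"][1,1],s["ee_rot"][0,1])))
f=viewer.grab_frame("top"); print(rect_on(f,None,'blue',(290,150,450,240)))
```

```text
[ 0.52643021 -0.15156227  0.08923662] [1.83670493 0.05843226 2.43538496] [-0.0141919  -0.30165594 -0.00701   ] 0.011770922321901323 30.000732243061066 -7.274187531763756
((481.8854064941406, -161.78990173339844), (65.76335906982422, 58.5973014831543), 81.77649688720703)
```

{"op": "drive_tool", "data": {
  "increments": [
    [5, [0, 5, 0], [0, 0, 0.005]],
    [5, [0.5, 10, 0], [0, 0, 0.005]],
    [5, [0.5, 13, 0], [0, 0, 0.005]],
    [5, [0.5, 15, 0], [0, 0, 0.005]],
    [5, [0.5, 15, 0], [0, 0, 0.005]],
    [5, [0.5, 15, 0], [0, 0, 0.005]],
    [5, [0.5, 15, 0], [0, 0, 0.005]],
    [5, [0.5, 15, 0], [0, 0, 0.005]],
    [5, [0.5, 15, 0], [0, 0, 0.005]],
    [5, [0.5, 13, 0], [0, 0, 0.005]],
    [5, [0.5, 10, 0], [0, 0, 0.005]],
    [5, [0.5, 3, 0], [0, 0, 0]]
  ]
}}

```text
clock: 4.55
tool_pos: [0.5311, -0.0071, 0.0892]
ee_rot: [[0.071, 0.997, 0.0], [0.997, -0.071, -0.002], [-0.002, 0.0, -1.0]]
ft_force: [-1.8, -5.0, 6.0]
finger_gap: 0.0115
grasp_force: 30.0
```

{"op": "drive_tool", "data": {
  "increments": [
    [5, [0, 0, 0], [0, 0, 0]],
    [5, [0, 0, 0], [0, 0, 0]]
  ]
}}

```text
clock: 4.75
tool_pos: [0.5311, -0.0069, 0.0892]
ee_rot: [[0.071, 0.997, 0.0], [0.997, -0.071, 0.0], [0.0, 0.0, -1.0]]
ft_force: [-1.6, -1.1, 5.1]
finger_gap: 0.012
grasp_force: 30.0
```

Run:
```python
from meas import *
s=sensors.read_state(); print(s["tool_pos"],s["ft_force"],s["finger_gap"],np.degrees(np.arctan2(s["ee_rot"][1,1],s["ee_rot"][0,1])))
f=viewer.grab_frame("side"); w=viewer.grab_frame("wrist"); np.save("pics/w3.npy",[s,w,f],allow_pickle=True)
a=cv2.resize(f["image"][205:315,270:420],(600,440),interpolation=cv2.INTER_CUBIC)
cv2.imwrite("pics/s3.png",a); cv2.imwrite("pics/w3.png",w["image"])
```

```text
[ 0.53111475 -0.00689706  0.08921737] [-1.60820877 -1.14351994  5.10400687] 0.011951440430192918 -4.080420171348569
```

View pics/w3.png

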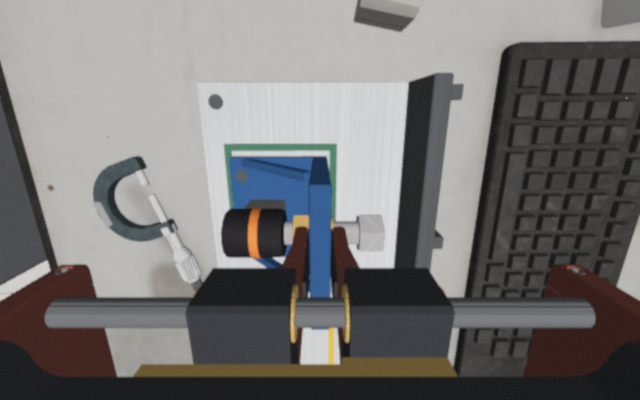

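View pics/s3.png

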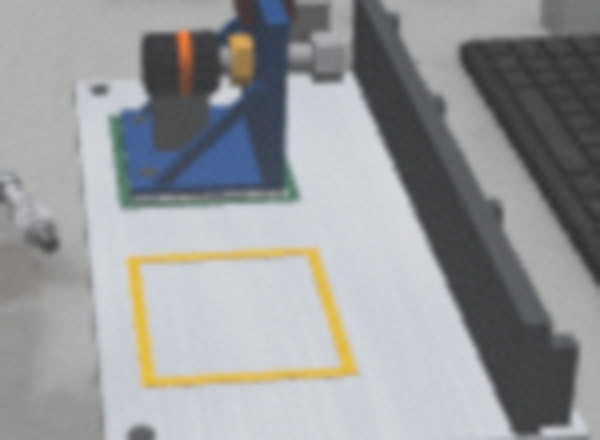

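Wrist: the foot lies inside the green outline, with its +y edge at row ~157 and the green line at rows 144–151. Side: it looks square, with the foot's front corner at crop (130,190). I'll quantify this.

Run:
```python
from meas import *
s,w,f=np.load("pics/w3.npy",allow_pickle=True)
im=w["image"]; mg=mask(im,'green'); mb=mask(im,'blue')
yaw=np.radians(-4.1); ex=np.array([np.cos(yaw),np.sin(yaw)]); ey=np.array([-ex[1],ex[0]])
c=np.array([498,-4.5])
def loc(F,u,v,z,S): q=onz(F,u,v,z,S)[:2]*1000-c; return np.round([q@ex,q@ey],1)
for col in(250,270,290,305,):
    g=np.where(mg[100:200,col])[0]+100; b=np.where(mb[100:200,col])[0]+100
    print('col',col,g.min(),g.max(),b.min(),'green out/in',loc(w,col,g.min()-.5,.008,s),loc(w,col,g.max()+.5,.008,s),'foot',loc(w,col,b.min()-.5,.018,s))
for row in(165,180,195,205):
    g=np.where(mg[row,200:300])[0]+200; b=np.where(mb[row,200:300])[0]+200
    if len(g): print('row',row,g.min(),g.max(),b.min(),loc(w,g.min()-.5,row,.008,s),loc(w,g.max()+.5,row,.008,s),'foot',loc(w,b.min()-.5,row,.018,s))
im=f["image"]; mg=mask(im,'green'); mb=mask(im,'blue')
for col in(305,315,325,335):
    g=np.where(mg[245:262,col])[0]+245; b=np.where(mb[200:270,col])[0]+200
    print('side',col,g,b.max(), [loc(f,col,x,.008,None) for x in(g.min()-.5,g.max()+.5)] if len(g) else '', 'footbottom',loc(f,col,b.max()+.5,.010,None))
```

```text
col 250 145 149 158 green out/in [-24.8  51.4] [-25.   47.2] foot [-23.1  42.1]
col 270 145 149 158 green out/in [-8.1 51.4] [-8.3 47.2] foot [-6.9 42.1]
col 290 145 149 158 green out/in [ 8.6 51.4] [ 8.4 47.2] foot [ 9.3 42.1]
col 305 145 149 158 green out/in [21.1 51.4] [21.  47.2] foot [21.4 42.1]
row 165 227 228 231 [-45.9  34.1] [-44.2  34.1] foot [-39.4  36. ]
row 180 228 230 232 [-46.3  21. ] [-43.7  21. ] foot [-39.7  23.4]
row 195 230 231 233 [-45.7   7.5] [-44.    7.5] foot [-40.   10.5]
row 205 231 232 234 [-45.7  -1.7] [-43.9  -1.7] foot [-39.9   1.6]
side 305 [] 251  footbottom [-33.7 -34.7]
side 315 [] 251  footbottom [-12.9 -36.5]
side 325 [] 250  footbottom [  8.4 -34.2]
side 335 [] 207  footbottom [ 61.4 186.9]
```

Run:
```python
from meas import *
s,w,f=np.load("pics/w3.npy",allow_pickle=True)
yaw=np.radians(-4.1); ex=np.array([np.cos(yaw),np.sin(yaw)]); ey=np.array([-ex[1],ex[0]]); c=np.array([498,-4.5])
for v in range(246,260): print(v,f["image"][v,[308,316,324,330]].tolist())
for v in (251,252,253,254,255,256,257): 
    print(v,[round(float((onz(f,316,v,z)[:2]*1000-c)@ey),1) for z in(.008,.018)])
# where a centred foot should appear
for x,y,z in((0,-45,.018),(0,-45,.008),(0,-46,.008),(0,-52,.008)):
    q=(c+x*ex+y*ey)/1000; print(x,y,z,proj(f,[*q,z]))
```

```text
246 [[142, 99, 76], [100, 74, 65], [150, 99, 69], [149, 98, 69]]
247 [[118, 96, 84], [119, 83, 64], [150, 99, 70], [150, 98, 70]]
248 [[108, 91, 81], [139, 94, 69], [150, 98, 70], [150, 99, 70]]
249 [[123, 89, 70], [147, 98, 68], [150, 98, 70], [151, 100, 68]]
250 [[123, 85, 65], [145, 97, 69], [142, 95, 69], [143, 97, 68]]
251 [[116, 83, 65], [130, 90, 67], [112, 80, 64], [105, 78, 66]]
252 [[98, 77, 66], [102, 77, 67], [100, 83, 73], [109, 95, 89]]
253 [[104, 92, 85], [107, 100, 96], [111, 100, 94], [129, 123, 117]]
254 [[128, 122, 117], [136, 140, 136], [113, 115, 106], [114, 118, 105]]
255 [[114, 118, 105], [126, 134, 119], [125, 136, 113], [135, 140, 124]]
256 [[136, 141, 124], [157, 160, 145], [170, 169, 160], [198, 194, 187]]
257 [[198, 194, 188], [202, 197, 191], [207, 200, 195], [215, 210, 205]]
258 [[214, 208, 204], [214, 210, 206], [212, 206, 201], [215, 211, 205]]
259 [[215, 207, 203], [214, 210, 204], [213, 206, 202], [215, 210, 206]]
251 [-31.1, -48.6]
252 [-35.3, -52.7]
253 [-39.5, -56.7]
254 [-43.6, -60.7]
255 [-47.6, -64.7]
256 [-51.6, -68.6]
257 [-55.6, -72.5]
0 -45 0.018 [321.63040572 249.88094562]
0 -45 0.008 [321.57483907 254.10251643]
0 -46 0.008 [321.62901411 254.34578479]
0 -52 0.008 [321.9565373  255.81649961]
```

Both views put the bracket about 2.6 mm short in y. I'll trim it.

{"op": "drive_tool", "data": {
  "increments": [
    [5, [0.3, 1.3, 0], [0, 0, 0]],
    [5, [0.4, 1.3, 0], [0, 0, 0]],
    [5, [0, 0, 0], [0, 0, 0]],
    [5, [0, 0, 0], [0, 0, 0]]
  ]
}}

```text
clock: 5.25
tool_pos: [0.5316, -0.0054, 0.0892]
ee_rot: [[0.072, 0.997, -0.0], [0.997, -0.072, -0.002], [-0.002, -0.0, -1.0]]
ft_force: [-1.6, -3.7, 6.1]
finger_gap: 0.0119
grasp_force: 30.0
```

```bash
cat > chk.py <<'E'
from meas import *
yaw=np.radians(-4.1); ex=np.array([np.cos(yaw),np.sin(yaw)]); ey=np.array([-ex[1],ex[0]]); c=np.array([498,-4.5])
def loc(F,u,v,z,S): q=onz(F,u,v,z,S)[:2]*1000-c; return np.round([q@ex,q@ey],1)
def foot(w,s,cols=(245,260,275,290,305),rows=(165,180,195,205),r=(100,200),cl=(200,300)):
    mg=mask(w["image"],'green'); mb=mask(w["image"],'blue')
    for col in cols:
        g=np.where(mg[r[0]:r[1],col])[0]+r[0]; b=np.where(mb[r[0]:r[1],col])[0]+r[0]
        if len(g) and len(b): print('col',col,'green',loc(w,col,g.min()-.5,.008,s),loc(w,col,g.max()+.5,.008,s),'foot',loc(w,col,b.min()-.5,.018,s))
    for row in rows:
        g=np.where(mg[row,cl[0]:cl[1]])[0]+cl[0]; b=np.where(mb[row,cl[0]:cl[1]])[0]+cl[0]
        if len(g) and len(b): print('row',row,'green',loc(w,g.min()-.5,row,.008,s),loc(w,g.max()+.5,row,.008,s),'foot',loc(w,b.min()-.5,row,.018,s))
E
python3 - <<'E'
from chk import *
s=sensors.read_state(); w=viewer.grab_frame("wrist"); print(s["tool_pos"],s["ft_force"]); foot(w,s)
E
```

```text
[ 0.53160382 -0.005437    0.08921297] [-1.5817177  -3.71792808  6.11391281]
col 245 green [-28.6  52. ] [-28.9  47. ] foot [-26.7  43.5]
col 260 green [-16.1  51.9] [-16.3  47.8] foot [-14.6  43.5]
col 275 green [-3.6 51.9] [-3.7 47.8] foot [-2.5 43.5]
col 290 green [ 8.9 51.9] [ 8.8 47.8] foot [ 9.7 43.5]
col 305 green [21.4 51.9] [21.4 47.8] foot [21.8 43.5]
row 165 green [-46.4  35.5] [-43.8  35.5] foot [-39.   37.4]
row 180 green [-45.9  22.4] [-43.3  22.4] foot [-39.3  24.8]
row 195 green [-46.3   9. ] [-43.6   9. ] foot [-39.6  11.9]
row 205 green [-46.2  -0.3] [-43.6  -0.3] foot [-39.5   3. ]
```

{"op": "drive_tool", "data": {
  "increments": [
    [5, [0, 1.5, 0], [0, 0, 0]],
    [5, [0, 0.5, 0], [0, 0, 0]],
    [5, [0, 0, 0], [0, 0, 0]],
    [5, [0, 0, 0], [0, 0, 0]]
  ]
}}

```text
clock: 5.7
tool_pos: [0.5318, -0.0036, 0.0892]
ee_rot: [[0.072, 0.997, 0.0], [0.997, -0.072, -0.002], [-0.002, 0.0, -1.0]]
ft_force: [-0.5, -4.2, 6.0]
finger_gap: 0.012
grasp_force: 30.0
```

Run:
```python
from chk import *
s=sensors.read_state(); w=viewer.grab_frame("wrist"); print(s["tool_pos"],s["ft_force"],s["ft_torque"]); foot(w,s,cols=(260,290),rows=(165,205))
```

```text
[ 0.53179747 -0.00362186  0.08919721] [-0.46698143 -4.20828489  5.96072526] [-0.83800461  0.1671576   0.03511413]
col 260 green [-16.1  51.3] [-16.3  47.1] foot [-14.5  45.3]
col 290 green [ 9.  51.2] [ 8.9 47.1] foot [ 9.8 45.3]
row 165 green [-46.3  37.4] [-43.7  37.4] foot [-38.9  39.2]
row 205 green [-46.1   1.6] [-43.5   1.6] foot [-39.4   4.9]
```

{"op": "drive_tool", "data": {
  "increments": [
    [45, [0, 0, 0], [0, 0, 0]],
    [45, [0, 0, 0], [0, 0, 0]],
    [45, [0, 0, 0], [0, 0, 0]],
    [45, [0, 0, 0], [0, 0, 0]]
  ]
}}

```text
clock: 6.15
tool_pos: [0.5316, -0.0025, 0.0878]
ee_rot: [[0.072, 0.997, -0.001], [0.997, -0.072, 0.0], [0.0, -0.001, -1.0]]
ft_force: [0.2, -0.0, -1.0]
finger_gap: 0.0407
grasp_force: 0.0
```

{"op": "drive_tool", "data": {
  "increments": [
    [45, [0, 0, 15], [0, 0, 0]],
    [45, [0, 0, 35], [0, 0, 0]],
    [45, [0, 0, 40], [0, 0, 0]],
    [45, [0, 0, 30], [0, 0, 0]],
    [45, [0, 0, 0], [0, 0, 0]]
  ]
}}

```text
clock: 6.65
tool_pos: [0.5339, -0.0029, 0.2156]
ee_rot: [[0.072, 0.997, 0.01], [0.997, -0.072, -0.001], [0.0, 0.01, -1.0]]
ft_force: [-0.5, -0.1, 0.9]
finger_gap: 0.0448
grasp_force: 0.0
```

Run:
```python
from chk import *
s=sensors.read_state(); w=viewer.grab_frame("wrist"); f=viewer.grab_frame("side"); print(s["tool_pos"],s["ft_force"],s["joint_pos"])
cv2.imwrite("pics/w4.png",w["image"]); np.save("pics/w4.npy",[s,w,f],allow_pickle=True)
mb=mask(w["image"],'blue'); p=np.argwhere(mb)[:,::-1]; print(p.min(0),p.max(0))
for q in((-40,45,.018),(-40,-45,.018)):
    print(proj(w,[*(c+q[0]*ex+q[1]*ey)/1000,q[2]],s))
```

```text
[ 0.53386159 -0.00292631  0.21557718] [-0.45968627 -0.07083465  0.85211096] [-3.97022113e+00 -5.61291520e+00  8.20387025e+01  7.44175687e-03
  1.02986417e+02  1.51984982e-01]
[257   0] [639 238]
[256.35183754 142.44082406]
[260.68437838 211.68029485]
```

View pics/w4.png

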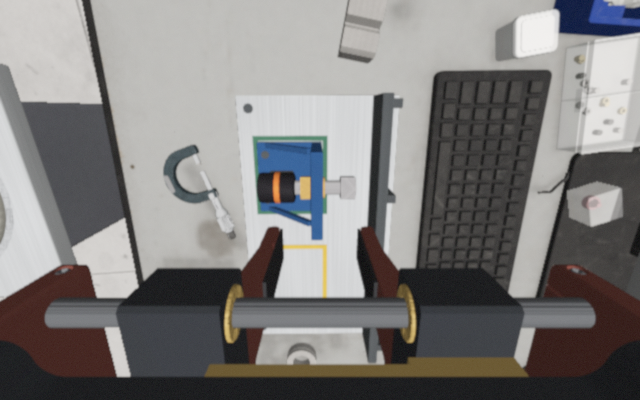

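Released: the foot fills the green outline evenly, with green visible at the front (255), the +y side (138) and the -y side (213). Bolt head at (348,187). I'll check the margins numerically.

Run:
```python
from chk import *
s,w,f=np.load("pics/w4.npy",allow_pickle=True)
foot(w,s,cols=(265,280,300),rows=(150,160,170,200),r=(120,180),cl=(240,300))
mg=mask(w["image"],'green'); mb=mask(w["image"],'blue')
for col in(262,266,270,274,280):
    g=np.where(mg[200:222,col])[0]+200; b=np.where(mb[200:222,col])[0]+200
    print(col,g,[loc(w,col,x,.008,s)[1] for x in(g.min()-.5,g.max()+.5)] if len(g) else '',b.max() if len(b) else '', loc(w,col,b.max()+.5,.018,s)[1] if len(b) else '')
print(rect_on(w,s,'green',(245,125,335,220)))
# bolt head centre top
print('head',[onz(w,348,187,z,s)*1000 for z in(.066,.08)])
for v in(245,250,251,252,255,256): pass
im=f["image"]; print([im[v,324].tolist() for v in range(247,258)])
```

```text
col 265 green [-30.8  51.3] [-31.   47.6] foot [-29.4  44.9]
col 280 green [-12.   51.2] [-12.2  47.5] foot [-11.   44.9]
col 300 green [13.  51.2] [13.  47.5] foot [13.5 44.8]
row 150 green [-46.3  34.5] [-42.5  34.5] foot [-39.2  35.8]
row 160 green [-45.8  21.7] [-43.3  21.7] foot [-39.9  23.3]
row 170 green [-45.4   8.7] [-42.8   8.7] foot [-39.5  10.7]
row 200 green [-45.3 -32. ] [-42.7 -32. ] foot [  3.5 -29.1]
262 [212] [np.float64(-48.3), np.float64(-49.7)] 209 -42.0
266 [212] [np.float64(-48.3), np.float64(-49.8)] 209 -42.0
270 [212] [np.float64(-48.4), np.float64(-49.8)] 209 -42.0
274 []  211 -44.8
280 []  213 -47.6
((497.8515930175781, -5.231178283691406), (102.6947250366211, 91.39137268066406), 85.79521942138672)
head [array([566.58271921,  -8.59848564,  66.        ]), array([565.31067707,  -4.80233513,  80.        ])]
[[152, 98, 69], [150, 99, 68], [143, 94, 67], [122, 88, 68], [100, 77, 68], [104, 94, 90], [123, 125, 120], [125, 134, 113], [128, 139, 113], [172, 172, 162], [202, 197, 192]]
```

The bracket sits within about 1 mm and squarely. Next I'll turn the gripper to straddle the bolt along y.

{"op": "drive_tool", "data": {
  "increments": [
    [60, [3, -0.5, 0], [0, 0, -0.143]],
    [60, [3, -0.5, 0], [0, 0, -0.143]],
    [60, [3, -0.5, 0], [0, 0, -0.143]],
    [60, [3, -0.5, 0], [0, 0, -0.143]],
    [60, [3, -0.5, 0], [0, 0, -0.143]],
    [60, [3, -0.5, 0], [0, 0, -0.143]],
    [60, [3, -0.5, 0], [0, 0, -0.143]],
    [60, [3, -0.5, 0], [0, 0, -0.143]],
    [60, [3, -0.5, 0], [0, 0, -0.143]],
    [60, [3, -0.5, 0], [0, 0, -0.143]],
    [60, [2, -1, 0], [0, 0, -0.143]],
    [60, [0, 0, 0], [0, 0, 0]]
  ]
}}

```text
clock: 7.95
tool_pos: [0.5634, -0.0089, 0.2063]
ee_rot: [[0.997, -0.075, -0.004], [-0.075, -0.997, 0.0], [-0.004, 0.0, -1.0]]
ft_force: [0.4, -0.4, 0.3]
finger_gap: 0.06
grasp_force: 0.0
```

Run:
```python
from chk import *
s=sensors.read_state(); w=viewer.grab_frame("wrist"); print(s["clock"],s["tool_pos"],s["ee_rot"].round(3).tolist(),s["joint_pos"].round(1))
np.save("pics/w5.npy",[s,w],allow_pickle=True)
h=np.array([*(c+68*ex+.4*ey)/1000,.066]); print(h,proj(w,h,s))
u,v=proj(w,h,s).astype(int); a=w["image"][max(v-60,0):v+60,max(u-80,0):u+80]
cv2.imwrite("pics/w5.png",np.vstack([cv2.resize(a,(480,360),interpolation=cv2.INTER_CUBIC),cv2.resize(w["image"],(480,240))[:]]))
```

```text
7.95 [ 0.56340621 -0.00890045  0.20631808] [[0.997, -0.075, -0.004], [-0.075, -0.997, 0.0], [-0.004, 0.0, -1.0]] [ -4.4  -0.4  77.9  -0.  102.7  90. ]
[ 0.56585457 -0.00896285  0.066     ] [320.2338809  182.96849416]
```

View pics/w5.png

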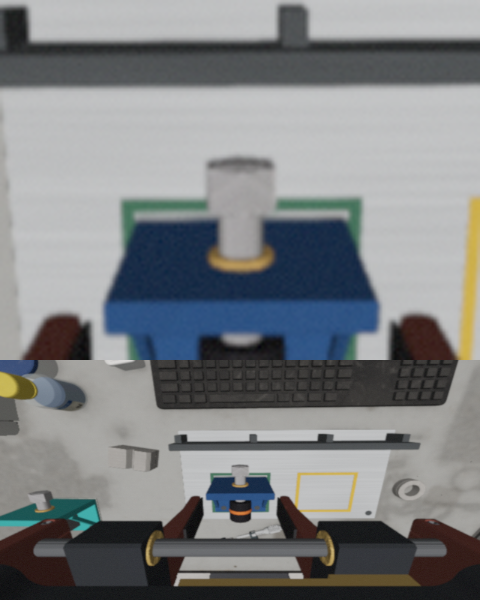

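Wrist: bolt head at full-image (320,185), as predicted within 1 mm; the fingers straddle it clear of the upright and the fence. I'll measure the head's silhouette and facet lines for its angle.

Run:
```python
from chk import *
s,w=np.load("pics/w5.npy",allow_pickle=True)
print(K(w))
g=cv2.cvtColor(w["image"],cv2.COLOR_BGR2GRAY)
for v in(176,178,182,186,190): print(v,g[v,303:340].tolist())
for z in(.06,.066,.073): print([ (np.array(onz(w,u,182,z,s))*1000)[1].round(1) for u in(308.5,331.5)])
```

```text
289.6478489187369
176 [193, 192, 192, 192, 188, 170, 137, 112, 108, 113, 108, 101, 102, 104, 102, 102, 103, 101, 102, 104, 103, 98, 102, 106, 108, 101, 107, 133, 167, 188, 194, 194, 195, 194, 194, 194, 193]
178 [193, 193, 193, 193, 189, 172, 150, 143, 143, 143, 138, 138, 136, 135, 131, 126, 123, 127, 128, 130, 132, 131, 132, 140, 140, 137, 134, 142, 165, 186, 194, 194, 195, 194, 195, 195, 194]
182 [194, 193, 194, 193, 189, 176, 159, 160, 163, 163, 163, 162, 163, 164, 167, 167, 167, 166, 164, 164, 166, 164, 163, 161, 160, 158, 160, 164, 176, 188, 192, 192, 192, 192, 192, 192, 192]
186 [193, 193, 193, 194, 190, 175, 157, 161, 166, 167, 167, 166, 166, 166, 162, 163, 162, 160, 161, 159, 160, 161, 159, 162, 164, 164, 163, 167, 177, 188, 191, 192, 191, 192, 191, 191, 192]
190 [101, 101, 101, 101, 100, 108, 135, 156, 164, 164, 163, 160, 161, 161, 163, 161, 163, 163, 162, 160, 160, 161, 159, 158, 159, 158, 158, 160, 150, 124, 106, 103, 103, 101, 100, 101, 102]
[np.float64(3.9), np.float64(-21.3)]
[np.float64(3.5), np.float64(-21.1)]
[np.float64(3.1), np.float64(-21.0)]
```

The silhouette is about 24.7 mm wide, so the flats are nearly upright (within a few degrees). I'll go down now.

{"op": "drive_tool", "data": {
  "increments": [
    [48, [2, 0, -30], [0, 0, 0]],
    [48, [0, 0, -40], [0, 0, 0]],
    [48, [0, 0, -30], [0, 0, 0]],
    [48, [0, 0, 0], [0, 0, 0]]
  ]
}}

```text
clock: 8.4
tool_pos: [0.5626, -0.0086, 0.1021]
ee_rot: [[0.997, -0.071, -0.011], [-0.071, -0.997, 0.001], [-0.011, -0.0, -1.0]]
ft_force: [-0.2, -0.3, -1.1]
finger_gap: 0.0479
grasp_force: 0.0
```

{"op": "drive_tool", "data": {
  "increments": [
    [48, [1, 0, -28], [0, 0, 0]],
    [40, [0, 0, -27], [0, 0, 0]],
    [30, [0, 0, 0], [0, 0, 0]],
    [20, [0, 0, 0], [0, 0, 0]]
  ]
}}

```text
clock: 8.8
tool_pos: [0.5673, -0.0089, 0.0549]
ee_rot: [[0.997, -0.073, 0.001], [-0.073, -0.997, -0.0], [0.001, -0.0, -1.0]]
ft_force: [0.2, -0.3, 0.3]
finger_gap: 0.0276
grasp_force: 0.0
```

{"op": "drive_tool", "data": {
  "increments": [
    [38, [0, 0, 0], [0, 0, 0]],
    [34, [-0.5, 0, -7], [0, 0, 0]],
    [20, [0, 0, 0], [0, 0, 0]],
    [10, [0, 0, 0], [0, 0, 0]],
    [10, [0, 0, 0], [0, 0, 0]],
    [10, [0, 0, 0], [0, 0, 0]],
    [10, [0, 0, 0], [0, 0, 0]]
  ]
}}

```text
clock: 9.5
tool_pos: [0.5665, -0.0089, 0.0465]
ee_rot: [[0.997, -0.074, -0.0], [-0.074, -0.997, -0.0], [-0.0, 0.0, -1.0]]
ft_force: [-0.9, -1.0, -0.1]
finger_gap: 0.0255
grasp_force: 30.0
```

{"op": "drive_tool", "data": {
  "increments": [
    [10, [0, 0, 0], [0, 0, 0]],
    [10, [0, 0, 0], [0, 0, 0]],
    [10, [0, 0, 0], [0, 0, 0]]
  ]
}}

```text
clock: 9.8
tool_pos: [0.5665, -0.0089, 0.0465]
ee_rot: [[0.997, -0.074, -0.0], [-0.074, -0.997, -0.0], [-0.0, 0.0, -1.0]]
ft_force: [-1.2, -0.8, 0.5]
finger_gap: 0.0251
grasp_force: 30.0
```

Run:
```python
from chk import *
s=sensors.read_state(); print(s["clock"],s["tool_pos"],s["ft_force"],s["ft_torque"],s["finger_gap"],s["grasp_force"])
w=viewer.grab_frame("wrist"); t=viewer.grab_frame("top"); f=viewer.grab_frame("side")
a=np.hstack([w["image"][60:260,180:460], cv2.resize(f["image"][195:275,275:375],(250,200),interpolation=cv2.INTER_CUBIC)])
cv2.imwrite("pics/w6.png",a); np.save("pics/w6.npy",[s,w,t,f],allow_pickle=True)
im=f["image"]; print([im[v,324].tolist() for v in range(247,258)])
print(sensors.read_state()["finger_gap"])
```

```text
9.8 [ 0.56647123 -0.00893438  0.04654587] [-1.21073068 -0.84451714  0.50106179] [-0.05253621  0.31242867  0.04384051] 0.025133255193358975 30.000108797103167
[[151, 99, 70], [149, 98, 68], [145, 97, 71], [121, 85, 67], [101, 80, 69], [107, 95, 91], [122, 123, 119], [124, 133, 113], [131, 140, 115], [172, 171, 159], [205, 200, 193]]
0.02496333153487693
```

View pics/w6.png

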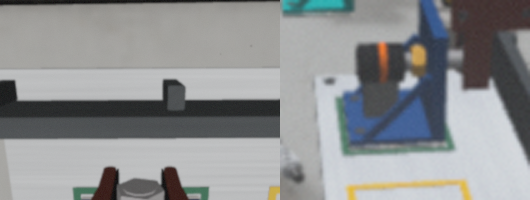

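The head is gripped between the fingers and the bracket is still square on green. The gap is still settling (25.5 → 25.0 mm), so I'll hold and watch it.

{"op": "drive_tool", "data": {
  "increments": [
    [10, [0, 0, 0], [0, 0, 0]],
    [10, [0, 0, 0], [0, 0, 0]],
    [10, [0, 0, 0], [0, 0, 0]],
    [10, [0, 0, 0], [0, 0, 0]],
    [10, [0, 0, 0], [0, 0, 0]],
    [10, [0, 0, 0], [0, 0, 0]],
    [10, [0, 0, 0], [0, 0, 0]],
    [10, [0, 0, 0], [0, 0, 0]],
    [10, [0, 0, 0], [0, 0, 0]],
    [10, [0, 0, 0], [0, 0, 0]]
  ]
}}

```text
clock: 10.95
tool_pos: [0.5665, -0.0089, 0.0465]
ee_rot: [[0.997, -0.074, 0.0], [-0.074, -0.997, -0.0], [0.0, 0.0, -1.0]]
ft_force: [-1.9, -1.3, 2.7]
finger_gap: 0.0253
grasp_force: 30.0
```

{"op": "drive_tool", "data": {
  "increments": [
    [10, [0, 0, 0], [0, 0, 0]],
    [10, [0, 0, 0], [0, 0, 0]],
    [10, [0, 0, 0], [0, 0, 0]],
    [10, [0, 0, 0], [0, 0, 0]],
    [10, [0, 0, 0], [0, 0, 0]],
    [10, [0, 0, 0], [0, 0, 0]],
    [10, [0, 0, 0], [0, 0, 0]],
    [10, [0, 0, 0], [0, 0, 0]],
    [10, [0, 0, 0], [0, 0, 0]],
    [10, [0, 0, 0], [0, 0, 0]]
  ]
}}

```text
clock: 11.95
tool_pos: [0.5666, -0.0089, 0.0465]
ee_rot: [[0.997, -0.074, 0.0], [-0.074, -0.997, -0.0], [0.0, 0.0, -1.0]]
ft_force: [-1.9, -1.8, 3.4]
finger_gap: 0.0253
grasp_force: 30.0
```

Run:
```python
from chk import *
s0,w0,t0,f0=np.load("pics/w6.npy",allow_pickle=True)
L=[]
for i in range(10):
    w=viewer.grab_frame("wrist"); s=sensors.read_state(); L.append([s["clock"],s["finger_gap"]*1000,*s["ft_force"],*s["ft_torque"]])
print(np.round(L,2)[::3],np.mean(L,0).round(3))
np.save("pics/w7.npy",[s,w],allow_pickle=True)
A=w0["image"][225:300,290:350]; B=w["image"][225:300,290:350]
d=cv2.absdiff(A,B).max(2); print(d.max(),d.mean(),np.argwhere(d>25)[:10]+[225,290])
cv2.imwrite("pics/w7.png",cv2.resize(np.hstack([A,B]),None,fx=6,fy=6,interpolation=cv2.INTER_CUBIC))
```

```text
[[ 1.200e+01  2.532e+01 -2.030e+00 -2.230e+00  4.190e+00 -2.400e-01
   4.500e-01  7.000e-02]
 [ 1.215e+01  2.529e+01 -1.310e+00 -2.110e+00  4.040e+00 -2.800e-01
   3.600e-01  2.000e-02]
 [ 1.230e+01  2.540e+01 -1.750e+00 -2.240e+00  3.980e+00 -2.800e-01
   3.400e-01  1.100e-01]
 [ 1.245e+01  2.504e+01 -2.170e+00 -1.900e+00  4.340e+00 -2.600e-01
   3.700e-01  6.000e-02]] [12.225 25.333 -1.612 -1.847  3.979 -0.242  0.365  0.07 ]
22 2.319777777777778 []
```

View pics/w7.png

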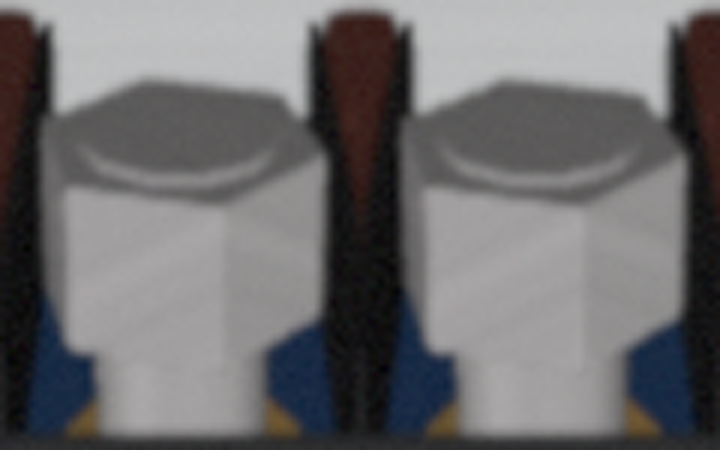

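Run:
```python
from chk import *
s,w=np.load("pics/w7.npy",allow_pickle=True)
for p in((327.2,258.3),(301,256.5)):
    P=onz(w,*p,.0793,s)*1000; print(P,(P[:2]-c)@ex,(P[:2]-c)@ey)
```

```text
[573.94643299 -12.48293122  79.3       ] 76.3228287679592 -2.5325253036920126
[5.7591623e+02 4.4280989e-01 7.9300000e+01] 77.36342741895682 10.500971500613524
```

Diagnosis: the ridge sits 2.9 mm to -y, so the grip caught the head about 12° past flats-upright, on its edges. I'll open slightly, let it turn about 48° more (~5.5 s), and grip on the flats.

{"op": "drive_tool", "data": {
  "increments": [
    [36, [0, 0, 0], [0, 0, 0]],
    [36, [0, 0, 0], [0, 0, 0]],
    [36, [0, 0, 0], [0, 0, 0]],
    [36, [0, 0, 0], [0, 0, 0]],
    [36, [0, 0, 0], [0, 0, 0]],
    [36, [0, 0, 0], [0, 0, 0]],
    [36, [0, 0, 0], [0, 0, 0]],
    [36, [0, 0, 0], [0, 0, 0]],
    [36, [0, 0, 0], [0, 0, 0]],
    [36, [0, 0, 0], [0, 0, 0]],
    [36, [0, 0, 0], [0, 0, 0]],
    [36, [0, 0, 0], [0, 0, 0]]
  ]
}}

```text
clock: 13.65
tool_pos: [0.5665, -0.0089, 0.0464]
ee_rot: [[0.997, -0.074, -0.0], [-0.074, -0.997, 0.0], [-0.0, -0.0, -1.0]]
ft_force: [0.5, -0.1, 0.4]
finger_gap: 0.0359
grasp_force: 0.0
```

{"op": "drive_tool", "data": {
  "increments": [
    [36, [0, 0, 0], [0, 0, 0]],
    [36, [0, 0, 0], [0, 0, 0]],
    [36, [0, 0, 0], [0, 0, 0]],
    [36, [0, 0, 0], [0, 0, 0]],
    [36, [0, 0, 0], [0, 0, 0]],
    [36, [0, 0, 0], [0, 0, 0]],
    [36, [0, 0, 0], [0, 0, 0]],
    [36, [0, 0, 0], [0, 0, 0]],
    [36, [0, 0, 0], [0, 0, 0]],
    [36, [0, 0, 0], [0, 0, 0]],
    [36, [0, 0, 0], [0, 0, 0]],
    [36, [0, 0, 0], [0, 0, 0]]
  ]
}}

```text
clock: 14.85
tool_pos: [0.5665, -0.0089, 0.0464]
ee_rot: [[0.997, -0.074, -0.0], [-0.074, -0.997, 0.0], [-0.0, -0.0, -1.0]]
ft_force: [0.1, 1.2, 0.4]
finger_gap: 0.0361
grasp_force: 0.0
```

{"op": "drive_tool", "data": {
  "increments": [
    [36, [0, 0, 0], [0, 0, 0]],
    [36, [0, 0, 0], [0, 0, 0]],
    [36, [0, 0, 0], [0, 0, 0]],
    [36, [0, 0, 0], [0, 0, 0]],
    [36, [0, 0, 0], [0, 0, 0]],
    [36, [0, 0, 0], [0, 0, 0]],
    [36, [0, 0, 0], [0, 0, 0]],
    [36, [0, 0, 0], [0, 0, 0]],
    [36, [0, 0, 0], [0, 0, 0]],
    [36, [0, 0, 0], [0, 0, 0]],
    [36, [0, 0, 0], [0, 0, 0]],
    [36, [0, 0, 0], [0, 0, 0]]
  ]
}}

```text
clock: 16.05
tool_pos: [0.5665, -0.0089, 0.0464]
ee_rot: [[0.997, -0.074, -0.0], [-0.074, -0.997, 0.0], [-0.0, -0.0, -1.0]]
ft_force: [-0.7, -0.2, 0.7]
finger_gap: 0.0362
grasp_force: 0.0
```

```bash
cat > edge.py <<'E'
from chk import *
s=sensors.read_state(); w=viewer.grab_frame("wrist"); print(s["clock"],s["finger_gap"],s["tool_pos"])
g=cv2.cvtColor(w["image"],cv2.COLOR_BGR2GRAY)
# ridge on the head: mean column profile of rows 262..276
p=g[262:277,290:352].mean(0); print(p.round().astype(int).tolist())
# silhouette: rear-face top line per column
for v in(240,245,250,255): print(v,g[v,290:352:2].tolist())
E
python3 edge.py
python3 - <<'E'
import sys; sys.path.insert(0,'.')
from chk import *
s,w=np.load("pics/w7.npy",allow_pickle=True); g=cv2.cvtColor(w["image"],cv2.COLOR_BGR2GRAY); print('ref',g[262:277,290:352].mean(0).round().astype(int).tolist())
E
```

```text
16.05 0.03616733027187417 [ 0.56649479 -0.00887971  0.0464082 ]
[38, 40, 41, 42, 46, 90, 142, 157, 158, 158, 158, 158, 159, 159, 159, 159, 159, 159, 159, 159, 159, 160, 162, 163, 163, 163, 164, 164, 164, 164, 164, 164, 165, 164, 164, 165, 164, 165, 164, 165, 164, 164, 164, 164, 164, 164, 164, 160, 143, 112, 94, 86, 78, 65, 50, 43, 42, 41, 42, 40, 36, 29]
240 [130, 193, 195, 195, 195, 194, 188, 164, 143, 136, 122, 113, 108, 102, 98, 92, 92, 93, 90, 100, 125, 157, 179, 190, 194, 193, 194, 193, 193, 184, 84]
245 [111, 188, 189, 189, 184, 126, 92, 92, 91, 92, 94, 91, 93, 91, 91, 92, 94, 91, 92, 92, 94, 91, 94, 89, 92, 98, 126, 176, 185, 176, 60]
250 [50, 98, 101, 105, 93, 92, 94, 114, 101, 94, 93, 92, 91, 91, 93, 91, 92, 92, 93, 93, 93, 96, 107, 99, 93, 95, 93, 98, 102, 93, 31]
255 [96, 178, 176, 158, 156, 156, 147, 126, 102, 99, 106, 123, 136, 138, 136, 137, 139, 138, 131, 113, 101, 95, 96, 102, 100, 90, 95, 156, 168, 157, 46]
ref [21, 19, 17, 15, 17, 15, 32, 64, 90, 103, 117, 144, 158, 162, 162, 162, 162, 162, 162, 162, 162, 162, 162, 162, 162, 162, 162, 162, 162, 162, 162, 162, 161, 162, 161, 161, 160, 153, 148, 147, 147, 147, 147, 147, 146, 146, 147, 146, 146, 146, 146, 145, 138, 108, 61, 27, 21, 20, 19, 21, 24, 29]
```

The ridge now sits 5.3 mm to +y, so the head is about 22° before upright: ~2.4 s left.

{"op": "drive_tool", "data": {
  "increments": [
    [32, [0, 0, 0], [0, 0, 0]],
    [32, [0, 0, 0], [0, 0, 0]],
    [32, [0, 0, 0], [0, 0, 0]],
    [32, [0, 0, 0], [0, 0, 0]],
    [32, [0, 0, 0], [0, 0, 0]],
    [32, [0, 0, 0], [0, 0, 0]],
    [32, [0, 0, 0], [0, 0, 0]],
    [32, [0, 0, 0], [0, 0, 0]],
    [32, [0, 0, 0], [0, 0, 0]],
    [32, [0, 0, 0], [0, 0, 0]]
  ]
}}

```text
clock: 17.1
tool_pos: [0.5665, -0.0089, 0.0464]
ee_rot: [[0.997, -0.074, -0.0], [-0.074, -0.997, -0.0], [-0.0, 0.0, -1.0]]
ft_force: [0.1, -0.2, 0.7]
finger_gap: 0.0317
grasp_force: 0.0
```

{"op": "drive_tool", "data": {
  "increments": [
    [32, [0, 0, 0], [0, 0, 0]],
    [32, [0, 0, 0], [0, 0, 0]],
    [32, [0, 0, 0], [0, 0, 0]],
    [32, [0, 0, 0], [0, 0, 0]],
    [32, [0, 0, 0], [0, 0, 0]],
    [32, [0, 0, 0], [0, 0, 0]],
    [32, [0, 0, 0], [0, 0, 0]]
  ]
}}

```text
clock: 17.8
tool_pos: [0.5665, -0.0089, 0.0464]
ee_rot: [[0.997, -0.074, 0.0], [-0.074, -0.997, -0.0], [0.0, 0.0, -1.0]]
ft_force: [-0.1, -0.3, 0.3]
finger_gap: 0.0319
grasp_force: 0.0
```

```bash
python3 edge.py
```

```text
17.8 0.031911534502059635 [ 0.56651112 -0.00885946  0.04643129]
[17, 22, 30, 37, 40, 43, 68, 120, 154, 163, 163, 163, 164, 163, 163, 164, 163, 163, 164, 163, 164, 164, 163, 163, 163, 163, 163, 163, 163, 162, 162, 162, 162, 163, 163, 163, 163, 164, 163, 164, 164, 164, 164, 164, 163, 163, 163, 163, 162, 162, 162, 151, 106, 58, 42, 41, 38, 33, 24, 20, 19, 19]
240 [22, 37, 175, 194, 194, 191, 189, 181, 171, 159, 134, 116, 101, 95, 90, 89, 95, 92, 102, 114, 141, 161, 176, 184, 190, 190, 192, 193, 132, 25, 21]
245 [16, 30, 168, 188, 163, 96, 90, 94, 93, 93, 90, 90, 92, 93, 93, 92, 92, 93, 91, 92, 93, 93, 94, 90, 90, 96, 171, 184, 121, 19, 15]
250 [20, 17, 78, 97, 91, 89, 94, 107, 100, 94, 93, 92, 91, 91, 91, 90, 91, 91, 91, 91, 89, 95, 106, 97, 90, 91, 94, 98, 52, 21, 20]
255 [14, 23, 139, 159, 159, 152, 140, 125, 106, 102, 117, 124, 131, 135, 139, 136, 138, 132, 127, 117, 102, 101, 113, 129, 141, 155, 149, 163, 86, 17, 21]
```

The head is symmetric about column 320, so the flats are upright. Closing now.

{"op": "drive_tool", "data": {
  "increments": [
    [10, [0, 0, 0], [0, 0, 0]],
    [10, [0, 0, 0], [0, 0, 0]],
    [10, [0, 0, 0], [0, 0, 0]],
    [10, [0, 0, 0], [0, 0, 0]],
    [10, [0, 0, 0], [0, 0, 0]],
    [10, [0, 0, 0], [0, 0, 0]],
    [10, [0, 0, 0], [0, 0, 0]],
    [10, [0, 0, 0], [0, 0, 0]]
  ]
}}

```text
clock: 18.65
tool_pos: [0.5665, -0.0089, 0.0464]
ee_rot: [[0.997, -0.074, -0.0], [-0.074, -0.997, -0.0], [-0.0, 0.0, -1.0]]
ft_force: [0.8, -0.8, 1.0]
finger_gap: 0.0238
grasp_force: 30.0
```

Run:
```python
from chk import *
L=[];W=[]
for i in range(30):
    w=viewer.grab_frame("wrist"); s=sensors.read_state(); L.append([s["clock"],s["finger_gap"]*1000,s["grasp_force"],*s["ft_force"],*s["ft_torque"]]); W.append(w["image"])
L=np.array(L); print(L[:10].mean(0).round(2)); print(L[-10:].mean(0).round(2))
a=cv2.cvtColor(np.mean(W[:5],0).astype(np.uint8),6).astype(int)[225:300,290:350]; b=cv2.cvtColor(np.mean(W[-5:],0).astype(np.uint8),6).astype(int)[225:300,290:350]
print(abs(a-b).max()); g=b; print(g[37:52].mean(0).round().astype(int).tolist())
t=viewer.grab_frame("top"); f=viewer.grab_frame("side"); print([f["image"][v,324].tolist() for v in range(249,257)])
t0=np.load("pics/top0.npy",allow_pickle=True).item()["image"]
d=cv2.absdiff(t["image"],t0).max(2); 
for n,(x0,y0,x1,y1) in dict(ring=(440,195,458,215),vee=(265,150,296,175),mic=(320,228,372,262),turq=(200,175,245,228)).items(): print(n,d[y0:y1,x0:x1].max(),d[y0:y1,x0:x1].mean())
```

```text
[18.92 23.65 30.   -0.32 -0.77  0.37 -0.05  0.14  0.1 ]
[19.92 23.73 30.   -0.17 -1.21  0.05 -0.12  0.14  0.09]
7
[27, 23, 20, 18, 16, 16, 32, 92, 146, 160, 161, 161, 161, 161, 161, 161, 161, 161, 161, 161, 161, 161, 161, 161, 161, 161, 161, 161, 161, 160, 160, 160, 160, 160, 161, 161, 161, 161, 161, 161, 161, 161, 161, 161, 161, 161, 160, 160, 160, 159, 160, 153, 107, 48, 20, 18, 19, 20, 22, 27]
[[144, 96, 69], [119, 82, 65], [98, 78, 68], [105, 94, 89], [122, 121, 118], [123, 132, 112], [131, 140, 114], [171, 170, 159]]
ring 11 6.883333333333334
vee 11 7.180645161290323
mic 145 49.286199095022624
turq 12 6.522012578616352
```

The gap is now 23.7 mm, so the grip is on the flats. The head and forces stayed still for over 1 s, and the bracket hasn't moved. The micrometer's top-view change fits the arm blocking it; nothing went near it. Handing in.

```bash
python3 -c "
from bench import arm; print(arm.hand_in())"
```

```text
the job is handed in; nothing more can be done
None
```

I slid the bracket onto the green outline, square and within about 1 mm, and handed in at about 20 s with the bolt head gripped on its flats and no longer turning; an earlier grip had caught the head about 12° off its flats, so I released and re-gripped it.

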